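# Count to the third gap and push the sweet tin home

## Task

Put a fingertip down on the striped rail over the middle of the first gap at the red-ball end and run it along, touching all the way, counting gaps, to the third one, and no farther than that. Then, without picking it up, push the green tin along the counter with your fingers and all the way into that third gap until it meets the back. Leave the other tins and the jars where they stand.

Things in the scene. Friction and masses are not known exactly. Their poses are not given: they have to be found in the camera images.
- rack: Fixed white rack, 378 wide. Seven dividers (6 thick, 45 high, 66 deep, round noses) make six gaps, 56 clear, 62 pitch, open in front and above, the counter (z=0) as floor; back panel 12 thick, 55 high, inner face at x = 66 mm. Origin: on the counter, middle of the line of divider fronts; x points into the gaps (away from the robot), y left along the row. Place and yaw vary. All in mm.
- rail (a joint): Downward travel of the sprung rail, m: 0 up, 0.006 on its stop; 1 N starts it, 6 N bottoms it, it rises when released. Straight bar above the back panel along the whole row: 24 mm deep, 372 long, flat top 75 above the counter, centre line at rack x = 72 mm. Striped: cream band 46 mm long over each gap, pink band 16 mm over each divider between gaps, 8 mm pink ends.
- red_post: Fixed thin post with a 30 mm RED ball on top, 87 mm high, at one end of the rail, 215 mm from the rack's middle (rack x = 72 mm), left or right: it changes. Gaps are counted from this end, filled and empty alike. Origin at its foot.
- white_post: The same post with a WHITE ball, at the other end of the rail. Origin at its foot.
- green_tin: Loose green sweet tin, 70 mm long (its x), 44 wide (y), 24 high, 60 to 130 g, round cream label on top, on the counter in front of the rack, up to 23 degrees askew to it. Origin: middle of its underside. Fully home, against the back panel, its origin is at rack x = 31 mm and its near end stands 4 mm proud of the dividers.
- blue_tin: Tin of the same size, blue, already in the second gap from the left. Leave it.
- orange_tin: Tin of the same size, orange, already in the sixth gap from the left. Leave it.
- jar_left: Loose lidded glass sweet jar, 76 mm across, 130 high, to the left of the work. Leave it. Origin: middle of its underside.
- jar_right: The same, to the right.
- band1: Cream rail band over the gap that is number 1 from the LEFT (+y) end, 24 x 46 x 8 mm; origin in the middle of its underside, its top 8 mm above that.
- mark12: Pink rail band between gaps 1 and 2, 24 x 16 x 8 mm; origin in the middle of its underside.
- band2: Cream rail band over the gap that is number 2 from the LEFT (+y) end, 24 x 46 x 8 mm; origin in the middle of its underside, its top 8 mm above that.
- mark23: Pink rail band between gaps 2 and 3, 24 x 16 x 8 mm; origin in the middle of its underside.
- gap3 (a point): Mouth of gap 3 counted from the LEFT (+y) end: on the counter, midway between the divider fronts. (If the red ball is at the right end, the third gap to count is gap4.)
- band3: Cream rail band over the gap that is number 3 from the LEFT (+y) end, 24 x 46 x 8 mm; origin in the middle of its underside, its top 8 mm above that.
- gap4 (a point): Mouth of gap 4 counted from the LEFT (+y) end: on the counter, midway between the divider fronts. (If the red ball is at the right end, the third gap to count is gap4.)
- band4: Cream rail band over the gap that is number 4 from the LEFT (+y) end, 24 x 46 x 8 mm; origin in the middle of its underside, its top 8 mm above that.
- mark45: Pink rail band between gaps 4 and 5, 24 x 16 x 8 mm; origin in the middle of its underside.
- band5: Cream rail band over the gap that is number 5 from the LEFT (+y) end, 24 x 46 x 8 mm; origin in the middle of its underside, its top 8 mm above that.
- mark56: Pink rail band between gaps 5 and 6, 24 x 16 x 8 mm; origin in the middle of its underside.
- band6: Cream rail band over the gap that is number 6 from the LEFT (+y) end, 24 x 46 x 8 mm; origin in the middle of its underside, its top 8 mm above that.
Mind the look-alikes: they are no part of the job. There is more than one size of the red_post; the one meant has the size given above.

How it is judged:
By the outcome, as a careful person would: the job done as asked, in the order asked, and still so for the second after the job is handed in, with the robot touching nothing.
It also fails if it takes over 64 s, if anything falls off the work surface, if the arm or the gripper's body presses on something with over 40 N, if the wrist force passes 120 N, or if a joint passes its speed limit or range.

## Robot

A 6-joint arm with a two-finger parallel gripper is mounted at the origin on the work surface. World frame = base frame: x ahead of the robot, y to its left, z up, the work surface at z = 0. Lengths are in mm, angles in rad, forces in N, time in s.
With the tool pointing down it reaches from about 350 to 775 mm from the base axis. Payload 7.3 kg.
Tool frame: the origin (TCP) lies on the centre line of the jaws, within the pads' length; the fingertips stand 17 mm ahead of it and the grasp point (between the pads) lies 2 mm behind it; z points along the fingers, y is the line along which they close (so a half turn about z gives the same grasp; the last joint's range is limited). The gripper opens to 92 mm and grips with 3 to 60 N. Pads are 19 mm wide; open, the fingers measure 130 mm over their backs; the gripper's body (75 mm by 190 mm) begins 47 mm behind the grasp point.
Start: joints at [1.176, 0.342, 1.524, -0, 1.275, -0.146], TCP at [129.26, 508.857, 243.741] pointing down, gripper open.
Joint ranges: [-2.53, 2.53], [-0.77, 2.02], [0.04, 2.7], [-1, 4.14], [0.28, 2.66], [-3.11, 3.11]. Speed limits (rad/s): [2.57, 2.57, 3.14, 3.14, 3.14, 3.14].

## Interface

Orientations are given as [roll, pitch, yaw] about the fixed x, y, z axes, in that order (R = Rz(yaw) Ry(pitch) Rx(roll)).
In Python, from plant import bot gives the robot as it stands. The module is installed in compiled form; this text tells all that it offers.
- The arm moves only by the shell command python3 -m pendant 'ROWS'. ROWS is JSON, a list of rows, each a list of 3 entries, a list of its own where there are three numbers: the shift along the world's x, y, z as a fraction of full scale, then the turn, a rotation vector about the world's x, y, z as a fraction of full scale, then the opening, from -1 (shut) to 1 (fully open), so that 0 is half open. In form: [[[tx, ty, tz], [rx, ry, rz], claw], ...]. A call has exactly 10 rows; each row shifts and turns the commanded pose from where the row before left it; what a row does not reach is not made up. Full scale, the value 1, is 30 mm for a shift and 0.12 rad for a turn. A row lasts 1/12 s, in which the tool goes at most 41.7 mm and 7.16 degrees, less where a joint would pass 70% of its speed; a pose out of reach is approached as far as the arm can. A call with a number of a shift or a turn outside -1 to 1 is refused whole. A call with a gripper value outside its range is refused whole. The fingers move at their own pace and stop on an object; the grip force is fixed at half the most. Time passes only in rows, so rows that do not move let the fingers close, or fill a call up. It gives the time, the measured TCP pose, the force, the opening and the grip force at its end, in the units of the state.
- bot.get_obs(): the state, without advancing time (a new reading comes with each control period).
- bot.capture(name): name is "scene" or "top" or "wrist"; returns the picture (384x512x3 uint8, blue, green, red); there is no depth.
- bot.camera_params(name): a dict with "fovy" (degrees; the focal length in pixels is half the picture's height over the tangent of half this angle, whatever the lens; pixels are square), "cx", "cy" (the principal point, pixels), "camera_from_world" (4x4, takes a point from world to camera coordinates). Camera axes: x right, y down, z forward; pixel columns grow to the right and rows downward; lengths in mm; the calibration is good to about 2 mm. A picture is of the moment at which its call begins: read the wrist's pose just before it. camera_params takes no time and is no camera call; for the wrist camera it gives the pose at the moment of the call.
- bot.close_job(): hands the job in; it is judged then, once.
The state is a dict: "time": time; "joint_positions": joint angles; "dq": joint speeds; "tau": joint torques, N m; "tool_pos": TCP position; "tcp_rot": TCP orientation; "contact_force": force on the tool from outside, world axes, zero at the start; "moment": the same for the moment, N m; "grip_width": finger opening in mm; "finger_force": force on a finger pad.
Only numpy, scipy, OpenCV 4.12 (cv2) and the standard library are available. Lean on these libraries where they do the work, as an engineer would, in place of code of your own. Each camera call takes 0.05 s, during which the arm holds its last target. There are 200 camera calls.

## Working session

There is one attempt and no reset: what is moved stays moved. The work goes in short steps, Python scripts to look and compute and a shell command to move; the robot and the scene stay as the last step left them, time stands still between calls to the robot, and variables do not carry over. Pictures are saved under pics/ and viewed, at most 10 in all, crops included, and the job is handed in when it is done.

```bash
mkdir -p pics
python3 - <<'E'
from plant import bot
import cv2,numpy as np
o=bot.get_obs();print({k:np.round(v,3).tolist() for k,v in o.items()})
for n in("scene","top"):
    im=bot.capture(n);cv2.imwrite(f"pics/{n}0.png",cv2.resize(im,(800,600),interpolation=cv2.INTER_CUBIC));cv2.imwrite(f"pics/{n}_raw.png",im)
    p=bot.camera_params(n);print(n,p)
E
```

```text
{'time': 0.0, 'joint_positions': [1.176, 0.343, 1.525, -0.0, 1.275, -0.146], 'dq': [0.0, -0.001, -0.0, 0.001, 0.001, -0.001], 'tau': [0.0, -43.125, -24.421, 0.072, 0.056, -0.0], 'tool_pos': [129.121, 508.49, 243.059], 'tcp_rot': [-3.14, -0.0, 2.893], 'contact_force': [-0.541, -0.891, 0.232], 'moment': [0.007, 0.004, -0.054], 'finger_force': 0.0, 'grip_width': 91.821}
scene {'fovy': 42.488589969785394, 'cx': 264.75766666949914, 'cy': 190.55084172899586, 'camera_from_world': array([[ 3.24380316e-01,  9.45926611e-01,  5.07258641e-04,
        -1.90920774e+02],
       [ 6.06280653e-01, -2.07496103e-01, -7.67703808e-01,
        -2.69040729e+02],
       [-7.26086207e-01,  2.49335545e-01, -6.40804655e-01,
         1.62046043e+03],
       [ 0.00000000e+00,  0.00000000e+00,  0.00000000e+00,
         1.00000000e+00]])}
top {'fovy': 53.05628198662426, 'cx': 257.225179377992, 'cy': 190.06222919647388, 'camera_from_world': array([[ 2.60682224e-02, -9.99650197e-01,  4.46455391e-03,
         1.63480536e+00],
       [-9.97483031e-01, -2.63057814e-02, -6.58453466e-02,
         5.45439962e+02],
       [ 6.59397573e-02, -2.73684562e-03, -9.97819853e-01,
         1.12595353e+03],
       [ 0.00000000e+00,  0.00000000e+00,  0.00000000e+00,
         1.00000000e+00]])}
```

View pics/top0.png

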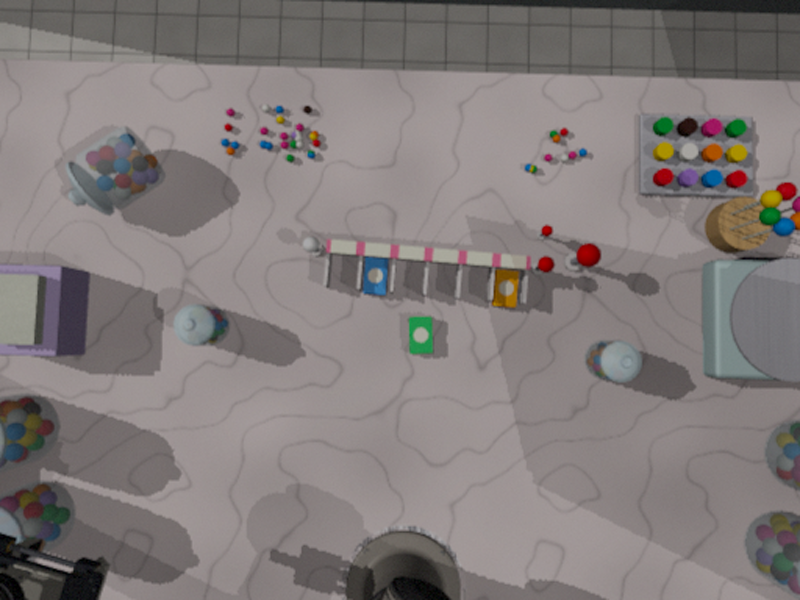

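View pics/scene0.png

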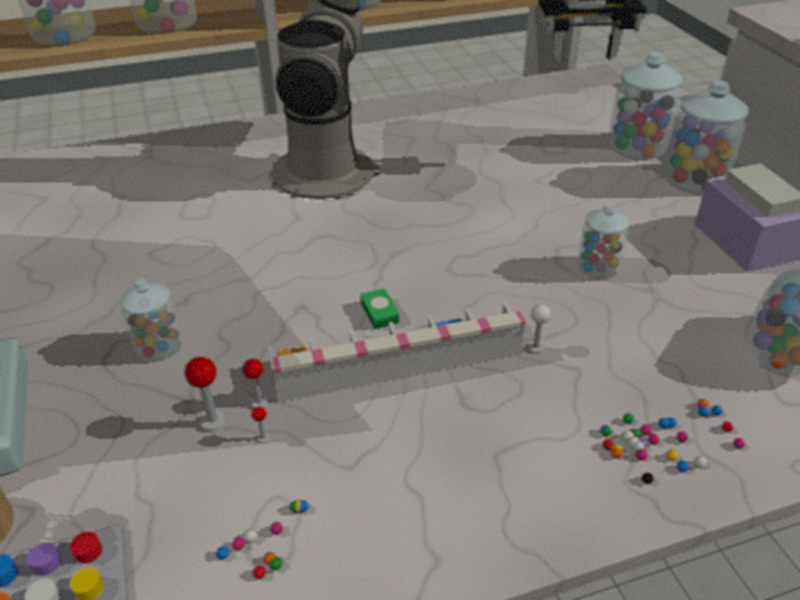

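The red ball, at the same height as the white one, is at the right end of the rail (545,264 in the top picture). The white ball is at (311,244). So the gaps count from the right, and the third is gap4, at about (443,275). The green tin is at (421,335). Next I'll enlarge the work area.

Run:
```python
import cv2,numpy as np
im=cv2.imread("pics/top_raw.png")
c=im[145:235,190:370];cv2.imwrite("pics/crop1.png",cv2.resize(c,None,fx=4.4,fy=4.4,interpolation=cv2.INTER_CUBIC))
h=cv2.cvtColor(im,cv2.COLOR_BGR2HSV)
def blobs(m,t):
    n,l,s,ce=cv2.connectedComponentsWithStats(m.astype(np.uint8)*255)
    for i in range(1,n):
        if s[i,4]>=6 and 190<ce[i,0]<400 and 140<ce[i,1]<240: print(t,s[i].tolist(),ce[i].round(2).tolist())
H,S,V=[h[...,i].astype(int) for i in range(3)]
blobs((H>155)&(H<176)&(S>60)&(V>80),"pink")
blobs(((H<5)|(H>176))&(S>150)&(V>60),"red")
g=(H>45)&(H<80)&(S>100);blobs(g,"green")
ys,xs=np.nonzero(g[190:240,230:300]);print(cv2.minAreaRect(np.c_[xs+230,ys+190].astype(np.float32)))
```

```text
pink [208, 153, 4, 9, 27] [209.78, 156.93]
pink [228, 154, 6, 10, 52] [230.23, 158.52]
pink [250, 156, 6, 10, 49] [252.0, 160.61]
pink [271, 158, 6, 10, 49] [273.86, 162.35]
pink [293, 160, 6, 10, 50] [295.64, 164.4]
pink [315, 162, 6, 9, 49] [317.35, 165.88]
pink [337, 164, 3, 9, 27] [338.0, 168.0]
pink [380, 233, 4, 4, 13] [381.38, 234.85]
red [347, 144, 6, 7, 33] [349.52, 147.24]
red [369, 156, 15, 15, 173] [376.05, 162.79]
red [344, 164, 10, 10, 74] [348.8, 168.65]
green [262, 203, 15, 23, 261] [269.0, 214.18]
((269.0, 214.0), (22.0, 14.0), 90.0)
```

View pics/crop1.png

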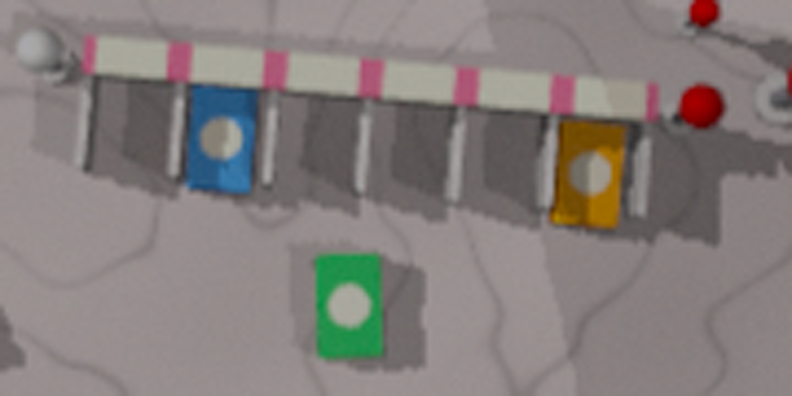

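The crop shows the rail with its pink marks. Gap 4 is the empty one between dividers at about (363,150) and (455,160) in the crop. The green tin is centred at (349,305), nearly square to the image, with the rack turned about 5°.

```bash
cat > h.py <<'E'
import cv2,numpy as np
from scipy.optimize import least_squares
from plant import bot
def proj(P,p):
    c=(np.c_[np.atleast_2d(P),np.ones(len(np.atleast_2d(P)))]@p["camera_from_world"].T)[:,:3]
    f=192/np.tan(np.radians(p["fovy"])/2);return f*c[:,:2]/c[:,2:]+[p["cx"],p["cy"]]
def ray(uv,z,p):
    uv=np.atleast_2d(uv);M=p["camera_from_world"];f=192/np.tan(np.radians(p["fovy"])/2)
    d=np.c_[(uv-[p["cx"],p["cy"]])/f,np.ones(len(uv))]@M[:3,:3];o=-M[:3,:3].T@M[:3,3]
    return o+d*((z-o[2])/d[:,2])[:,None]
def R(a):return np.array([[np.cos(a),-np.sin(a)],[np.sin(a),np.cos(a)]])
def rack(q,P):return np.c_[np.array(P)[:,:2]@R(q[2]).T+q[:2],np.array(P)[:,2]]
def mask_green(im):
    h=cv2.cvtColor(im,cv2.COLOR_BGR2HSV).astype(int);return ((h[...,0]>45)&(h[...,0]<80)&(h[...,1]>100))
E
python3 - <<'E'
from h import *
p=bot.camera_params("top")
uv=np.array([[209.78,156.93],[230.23,158.52],[252,160.61],[273.86,162.35],[295.64,164.4],[317.35,165.88],[338,168]])
P=[[72,y,75] for y in(182,124,62,0,-62,-124,-182)]
s=least_squares(lambda q:(proj(rack(q,P),p)-uv).ravel(),[600,0,0]);q=s.x
print("rack",q,"res",s.fun.round(2))
im=cv2.imread("pics/top_raw.png");m=mask_green(im);m[:195]=0;m[240:]=0;m[:,:240]=0;m[:,300:]=0
ys,xs=np.nonzero(m);hull=cv2.convexHull(np.c_[xs,ys].astype(np.int32))
M=np.zeros(m.shape,np.uint8);cv2.fillPoly(M,[hull],1)
ys,xs=np.nonzero(M);W=ray(np.c_[xs,ys],24,p)[:,:2];c=W.mean(0);w,v=np.linalg.eigh(np.cov((W-c).T))
print("tin",c,"yaw",np.arctan(v[1,1]/v[0,1]),"size",np.sqrt(12*w))
print("tin in rack",(c-q[:2])@R(q[2]))
for n,X in dict(b6=[72,-155,75],b4=[72,-31,75],gap4=[0,-31,0],home=[31,-31,0]).items():print(n,rack(q,[X])[0].round(1))
ps=bot.camera_params("scene")
for y in(-182,182):print("scene px x1.5625",proj(rack(q,[[72,y,75]]),ps)*1.5625)
print("red ball z72",ray([[348.8,168.65]],72,p), rack(q,[[72,-215,0]]))
E
```

```text
rack [ 5.49549526e+02 -2.47120736e+01 -5.95398771e-02] res [ 0.2  -0.03  0.1   0.13  0.08 -0.09 -0.03  0.03 -0.05 -0.15 -0.    0.24
 -0.29 -0.13]
tin [474.81664865 -20.40420974] yaw 0.04741614429958346 size [43.83589999 67.29871904]
tin in rack [-74.85679068  -0.14672745]
b6 [ 612.2 -183.7   75. ]
b4 [619.6 -59.9  75. ]
gap4 [547.7 -55.7   0. ]
home [578.6 -57.5   0. ]
scene px x1.5625 [[275.98245552 360.30369103]]
scene px x1.5625 [[520.00042366 314.50614109]]
red ball z72 [[ 609.5825761  -242.94202324   72.        ]] [[ 608.62843212 -243.61543773    0.        ]]
```

```bash
A='[[[0.67,-0.96,0],[0,0,-0.58],-1],[[0.67,-0.96,0],[0,0,-0.58],-1]]'; python3 -m pendant '[[[0.67,-0.96,0],[0,0,-0.58],-1],[[0.67,-0.96,0],[0,0,-0.58],-1],[[0.67,-0.96,0],[0,0,-0.58],-1],[[0.67,-0.96,0],[0,0,-0.58],-1],[[0.67,-0.96,0],[0,0,-0.58],-1],[[0.67,-0.96,0],[0,0,-0.58],-1],[[0.67,-0.96,0],[0,0,-0.58],-1],[[0.67,-0.96,0],[0,0,-0.58],-1],[[0.67,-0.96,0],[0,0,-0.58],-1],[[0.67,-0.96,0],[0,0,-0.58],-1]]'; python3 -m pendant '[[[0.67,-0.96,0],[0,0,-0.58],-1],[[0.67,-0.96,0],[0,0,-0.58],-1],[[0.67,-0.96,0],[0,0,-0.58],-1],[[0.67,-0.96,0],[0,0,-0.58],-1],[[0.67,-0.96,0],[0,0,-0.58],-1],[[0.67,-0.96,0],[0,0,-0.58],-1],[[0.67,-0.96,0],[0,0,-0.58],-1],[[0.67,-0.96,0],[0,0,-0.58],-1],[[0.67,-0.96,0],[0,0,-0.58],-1],[[0.67,-0.96,0],[0,0,-0.58],-1]]'
```

```text
time: 0.93
tool_pos: [330.7, 219.3, 243.7]
tcp_rot: [-3.142, -0.0, 2.193]
contact_force: [0.5, 0.6, -0.8]
grip_width: 29.9
finger_force: 0.0
time: 1.77
tool_pos: [531.8, -68.8, 243.3]
tcp_rot: [-3.141, -0.0, 1.497]
contact_force: [1.0, -0.2, 0.6]
grip_width: 0.3
finger_force: 0.0
```

```bash
python3 -m pendant '[[[0.54,-0.77,0],[0,0,0.02],-1],[[0.54,-0.77,0],[0,0,0.02],-1],[[0.54,-0.77,0],[0,0,0.02],-1],[[0.54,-0.77,0],[0,0,0.02],-1],[[0.53,-0.76,0],[0,0,0.02],-1],[[0,0,-0.9],[0,0,0.02],-1],[[0,0,-0.9],[0,0,0],-1],[[0,0,-0.9],[0,0,0],-1],[[0,0,-0.9],[0,0,0],-1],[[0,0,-0.9],[0,0,0],-1]]'
python3 - <<'E'
from h import *
cv2.imwrite("pics/w1.png",bot.capture("wrist"))
im=bot.capture("top")[130:240,180:380];cv2.imwrite("pics/t1.png",cv2.resize(im,None,fx=4,fy=4,interpolation=cv2.INTER_CUBIC));
o=bot.get_obs();print(o["tool_pos"],o["tcp_rot"],o["contact_force"])
E
```

```text
time: 2.6
tool_pos: [611.6, -182.3, 107.0]
tcp_rot: [-3.141, -0.0, 1.515]
contact_force: [-0.8, -0.2, 0.4]
grip_width: 0.0
finger_force: 0.0
[ 608.95210358 -181.11761551  103.46275232] [-3.13180414 -0.00361986  1.51505022] [-0.53148332  0.44700344 -0.87074246]
```

View pics/w1.png

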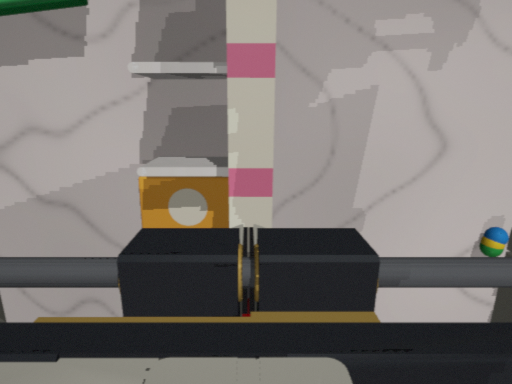

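The fingertips, at column 248, are centred over the rail, whose centre is near column 250 and whose top runs to columns 228–274. They sit on the first cream band, beside the orange tin.

```bash
python3 -m pendant '[[[0,0,0],[0,0,0],-1],[[0,0,0],[0,0,0],-1],[[0,0,0],[0,0,0],-1],[[0,0,-0.1],[0,0,0],-1],[[0,0,-0.1],[0,0,0],-1],[[0,0,-0.1],[0,0,0],-1],[[0,0,0],[0,0,0],-1],[[0,0,0],[0,0,0],-1],[[0,0,0],[0,0,0],-1],[[0,0,0],[0,0,0],-1]]'
python3 - <<'E'
from h import *
for i in range(3):
  o=bot.get_obs();print(o["time"],o["tool_pos"],o["tcp_rot"],o["contact_force"])
p=bot.camera_params("wrist");print(proj([[612.2,-183.7,75],rack([549.5,-24.7,-.0595],[[72,-124,75]])[0],rack([549.5,-24.7,-.0595],[[72,-62,75]])[0]],p))
E
```

```text
time: 3.53
tool_pos: [612.0, -182.4, 99.8]
tcp_rot: [3.141, 0.0, 1.515]
contact_force: [-0.4, -0.7, -1.0]
grip_width: -0.1
finger_force: 0.0
3.5333 [ 612.0029186  -182.36690709   99.79880567] [3.14142362e+00 4.88041296e-05 1.51518488e+00] [-0.43850414 -0.66137822 -0.95674057]
3.5333 [ 612.0029186  -182.36690709   99.79880567] [3.14142362e+00 4.88041296e-05 1.51518488e+00] [-0.43850414 -0.66137822 -0.95674057]
3.5333 [ 612.0029186  -182.36690709   99.79880567] [3.14142362e+00 4.88041296e-05 1.51518488e+00] [-0.43850414 -0.66137822 -0.95674057]
[[249.71697368 240.60363291]
 [250.0196115  185.69424509]
 [250.90583432  58.57814879]]
```

View pics/t1.png

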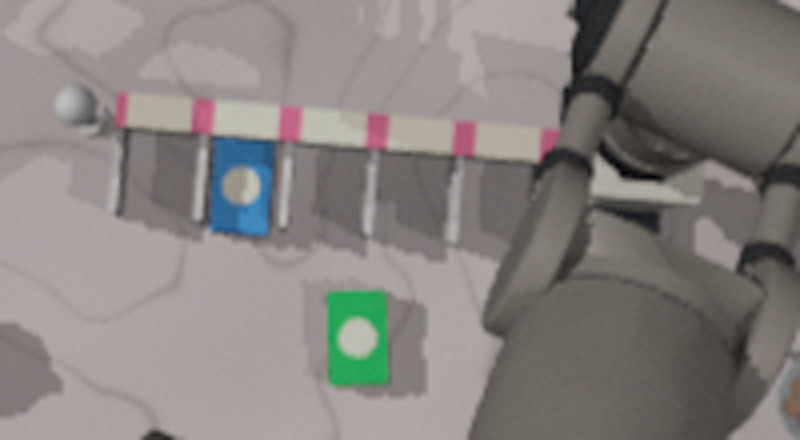

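The arm now covers the right end of the rail, and the tin and the rest are unmoved. Lowering onto the rail now.

```bash
python3 -m pendant '[[[0,-0.02,-0.06],[0,0,0],-1],[[0,-0.02,-0.06],[0,0,0],-1],[[0,0,-0.06],[0,0,0],-1],[[0,0,-0.04],[0,0,0],-1],[[0,0,-0.04],[0,0,0],-1],[[0,0,-0.04],[0,0,0],-1],[[0,0,-0.02],[0,0,0],-1],[[0,0,-0.02],[0,0,0],-1],[[0,0,0],[0,0,0],-1],[[0,0,0],[0,0,0],-1]]'
```

```text
time: 4.37
tool_pos: [611.9, -183.5, 89.7]
tcp_rot: [-3.142, 0.0, 1.515]
contact_force: [-1.6, -0.1, 3.6]
grip_width: 0.5
finger_force: 1.7
```

```bash
python3 -m pendant '[[[0.01,0.14,-0.01],[0,0,0],-1],[[0.01,0.14,0],[0,0,0],-1],[[0.01,0.14,0],[0,0,0],-1],[[0.01,0.14,0],[0,0,0],-1],[[0.01,0.14,0],[0,0,0],-1],[[0.01,0.14,0],[0,0,0],-1],[[0.01,0.14,0],[0,0,0],-1],[[0.01,0.14,0],[0,0,0],-1],[[0.01,0.14,0],[0,0,0],-1],[[0.01,0.14,0],[0,0,0],-1]]'
```

```text
time: 5.2
tool_pos: [615.0, -141.1, 89.3]
tcp_rot: [3.141, 0.0, 1.515]
contact_force: [-0.5, -3.1, 4.6]
grip_width: 0.7
finger_force: 1.9
```

```bash
python3 -m pendant '[[[0.01,0.14,0],[0,0,0],-1],[[0.01,0.14,0],[0,0,0],-1],[[0.01,0.14,0],[0,0,0],-1],[[0.01,0.14,0],[0,0,0],-1],[[0.01,0.14,0],[0,0,0],-1],[[0,0.14,0],[0,0,0],-1],[[0,0.14,0],[0,0,0],-1],[[0.01,0.14,0],[0,0,0],-1],[[0,0.14,0],[0,0,0],-1],[[0,0.14,0],[0,0,0],-1]]'
```

```text
time: 6.03
tool_pos: [616.8, -99.1, 89.2]
tcp_rot: [3.141, -0.0, 1.515]
contact_force: [1.3, -2.5, 3.6]
grip_width: 0.3
finger_force: 1.9
```

```bash
python3 -m pendant '[[[0.01,0.15,0],[0,0,0],-1],[[0.01,0.15,0],[0,0,0],-1],[[0.01,0.15,0],[0,0,0],-1],[[0.01,0.15,0],[0,0,0],-1],[[0.01,0.15,0],[0,0,0],-1],[[0.01,0.15,0],[0,0,0],-1],[[0.01,0.15,0],[0,0,0],-1],[[0.01,0.15,0],[0,0,0],-1],[[0,0.1,0],[0,0,0],-1],[[0,0,0],[0,0,0],-1]]'
```

```text
time: 6.87
tool_pos: [619.2, -59.5, 89.2]
tcp_rot: [3.142, -0.001, 1.516]
contact_force: [1.3, 0.1, 4.1]
grip_width: 0.6
finger_force: 1.9
```

```bash
python3 -m pendant '[[[0,0,0.4],[0,0,0],-1],[[0,0,1],[0,0,0],-1],[[0,0,0.9],[0,0,0],-1],[[-0.78,0.49,0],[0,0,0],-0.57],[[-0.78,0.49,0],[0,0,0],-0.57],[[-0.78,0.49,0],[0,0,0],-0.57],[[-0.78,0.49,0],[0,0,0],-0.57],[[-0.78,0.5,0],[0,0,0],-0.57],[[-0.78,0.5,0],[0,0,0],-0.57],[[0,0,0],[0,0,0],-0.57]]'
```

```text
time: 7.7
tool_pos: [473.9, 30.8, 158.2]
tcp_rot: [-3.136, -0.001, 1.517]
contact_force: [0.6, 0.3, 0.3]
grip_width: 19.7
finger_force: 0.0
```

```bash
python3 -m pendant '[[[0,0,-0.8],[0,0,0],-0.57],[[0,0,-0.8],[0,0,0],-0.57],[[0,0,-0.8],[0,0,0],-0.57],[[0,0,-0.8],[0,0,0],-0.57],[[0,0,-0.6],[0,0,0],-0.57],[[0,0,-0.3],[0,0,0],-0.57],[[0,0,0],[0,0,0],-0.57],[[0,0,0],[0,0,0],-0.57],[[0,0,0],[0,0,0],-0.57],[[0,0,0],[0,0,0],-0.57]]'
python3 - <<'E'
from h import *
cv2.imwrite("pics/w2.png",bot.capture("wrist"))
E
```

```text
time: 8.53
tool_pos: [479.6, 28.2, 36.4]
tcp_rot: [3.139, 0.0, 1.515]
contact_force: [0.4, 0.3, -0.3]
grip_width: 19.7
finger_force: 0.0
```

View pics/w2.png

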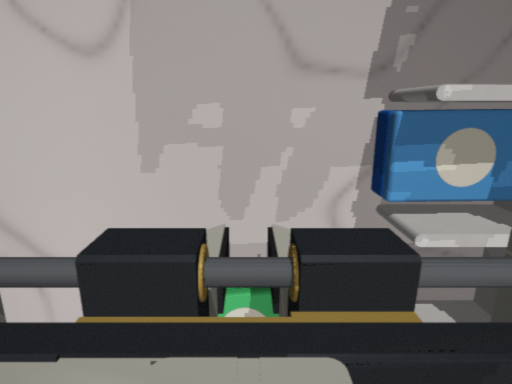

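The tin is visible between the fingers at the bottom, on the −y side. The blue tin is well clear. I'll lower, then push the tin sideways in line with gap 4.

```bash
python3 -m pendant '[[[0,0,-0.2],[0,0,0],-0.57],[[0,0,-0.2],[0,0,0],-0.57],[[0,0,0],[0,0,0],-0.57],[[-0.01,-0.18,0],[0,0,0],-0.57],[[-0.01,-0.18,0],[0,0,0],-0.57],[[-0.01,-0.16,0],[0,0,0],-0.57],[[-0.01,-0.14,0],[0,0,0],-0.57],[[-0.01,-0.14,0],[0,0,0],-0.57],[[-0.01,-0.14,0],[0,0,0],-0.57],[[-0.01,-0.12,0],[0,0,0],-0.57]]'; python3 -m pendant '[[[-0.01,-0.12,0],[0,0,0],-0.57],[[-0.01,-0.12,0],[0,0,0],-0.57],[[-0.01,-0.1,0],[0,0,0],-0.57],[[0,-0.1,0],[0,0,0],-0.57],[[0,-0.07,0],[0,0,0],-0.57],[[0,0,0],[0,0,0],-0.57],[[0,0,0],[0,0,0],-0.57],[[0,0,0],[0,0,0],-0.57],[[0,0,0],[0,0,0],-0.57],[[0,0,0],[0,0,0],-0.57]]'
```

```text
time: 9.42
tool_pos: [476.7, -4.1, 23.3]
tcp_rot: [3.141, -0.0, 1.515]
contact_force: [0.5, 0.8, 0.2]
grip_width: 19.6
finger_force: 0.5
time: 10.25
tool_pos: [475.7, -18.7, 23.2]
tcp_rot: [-3.142, 0.0, 1.515]
contact_force: [-0.5, 0.0, -0.1]
grip_width: 20.0
finger_force: 0.0
```

```bash
python3 -m pendant '[[[0,0.25,0],[0,0,0],-0.57],[[0,0.25,0],[0,0,0],-0.57],[[0,0,0.9],[0,0,0],-0.57],[[0,0,1],[0,0,0],-0.57],[[0,0,1],[0,0,0],-0.57],[[-0.4,-0.3,0.3],[0,0,0.87],-0.6],[[-0.4,-0.3,0],[0,0,0.87],-0.6],[[-0.4,-0.3,0],[0,0,0.87],-0.6],[[-0.4,-0.3,0],[0,0,0.87],-0.6],[[-0.4,-0.3,0],[0,0,0.87],-0.6]]'; python3 -m pendant '[[[-0.1,0,0],[0,0,0.87],-0.6],[[0,0,0],[0,0,0.87],-0.6],[[0,0,0],[0,0,0.87],-0.6],[[0,0,0],[0,0,0.87],-0.6],[[0,0,0],[0,0,0.87],-0.6],[[0,0,0],[0,0,0.87],-0.6],[[0,0,0],[0,0,0.87],-0.6],[[0,0,0],[0,0,0.87],-0.6],[[0,0,0],[0,0,0.85],-0.6],[[0,0,0],[0,0,0],-0.6]]'
python3 - <<'E'
from h import *
cv2.imwrite("pics/w3.png",bot.capture("wrist"))
t=bot.capture("top");cv2.imwrite("pics/t3raw.png",t);cv2.imwrite("pics/t3.png",cv2.resize(t[140:260,190:370],None,fx=4.4,fy=4.4,interpolation=cv2.INTER_CUBIC))
E
```

```text
time: 11.08
tool_pos: [415.1, -48.4, 119.4]
tcp_rot: [3.141, 0.0, 2.043]
contact_force: [0.1, 0.1, -0.3]
grip_width: 18.1
finger_force: 0.0
time: 11.92
tool_pos: [412.7, -48.1, 119.2]
tcp_rot: [3.141, -0.0, 2.979]
contact_force: [-0.3, 0.5, 0.4]
grip_width: 18.4
finger_force: 0.0
```

View pics/t3.png

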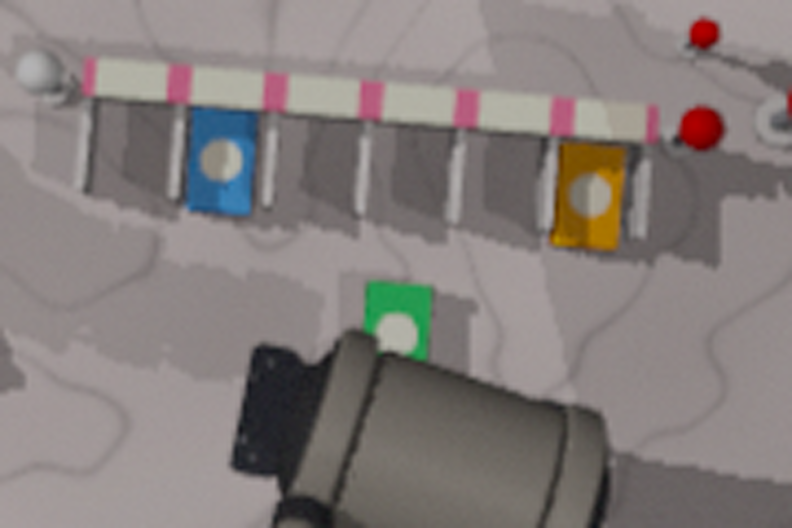

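The tin is now in front of gap 4 and looks square to the rack. Its front edge runs from (367,282) to (433,287) in the crop. Measuring that against the rack.

Run:
```python
from h import *
p=bot.camera_params("top");q=np.array([549.55,-24.71,-.05954])
im=cv2.imread("pics/t3raw.png")
px=np.array([[367,282],[433,287],[363,345],[430,350]])/4.4-.4+[190,140]
W=ray(px,24,p)[:,:2];print("corners+sides in rack",((W-q[:2])@R(q[2])).round(1).tolist())
m=mask_green(im);m[:195]=0;m[240:]=0;m[:,:240]=0;m[:,310:]=0
for r in range(203,222):
    xs=np.nonzero(m[r])[0]
    if len(xs): 
        w=((ray([[xs.min()-.5,r],[xs.max()+.5,r]],24,p)[:,:2]-q[:2])@R(q[2])).round(1);print(r,xs.min(),xs.max(),w.tolist())
print("tcp rack",(np.array(bot.get_obs()["tool_pos"][:2])-q[:2])@R(q[2]))
```

```text
corners+sides in rack [[-43.3, -9.6], [-42.9, -54.0], [-85.6, -10.4], [-85.1, -55.4]]
204 274 279 [[-44.1, -11.1], [-42.6, -28.7]]
205 273 287 [[-47.3, -8.4], [-43.5, -52.5]]
206 273 287 [[-50.2, -8.6], [-46.5, -52.8]]
207 273 287 [[-53.2, -8.9], [-49.4, -53.0]]
208 273 287 [[-56.1, -9.1], [-52.3, -53.2]]
209 273 287 [[-59.1, -9.4], [-55.3, -53.5]]
210 273 287 [[-62.0, -9.6], [-58.2, -53.7]]
211 273 287 [[-64.9, -9.9], [-61.1, -53.9]]
212 273 287 [[-67.9, -10.1], [-64.1, -54.2]]
213 273 287 [[-70.8, -10.3], [-67.0, -54.4]]
214 273 287 [[-73.7, -10.6], [-69.9, -54.6]]
215 273 286 [[-76.7, -10.8], [-73.1, -51.9]]
216 285 286 [[-76.6, -46.3], [-76.1, -52.2]]
217 285 286 [[-79.5, -46.5], [-79.0, -52.4]]
218 285 286 [[-82.4, -46.8], [-81.9, -52.7]]
219 284 286 [[-85.6, -44.1], [-84.8, -52.9]]
220 276 286 [[-90.5, -20.8], [-87.8, -53.1]]
221 283 286 [[-91.7, -41.6], [-90.7, -53.4]]
tcp rack [-135.18465149  -31.70465724]
```

```bash
python3 -m pendant '[[[0,0,-0.8],[0,0,0.8],-0.6],[[0,0,-0.8],[0,0,0],-0.6],[[0,0,-0.7],[0,0,0],-0.6],[[0,0,-0.5],[0,0,0],-0.6],[[0,0,-0.3],[0,0,0],-0.6],[[0,0,-0.1],[0,0,0],-0.6],[[0,0,0],[0,0,0],-0.6],[[0,0,0],[0,0,0],-0.6],[[0,0,0],[0,0,0],-0.6],[[0,0,0],[0,0,0],-0.6]]'
```

```text
time: 12.85
tool_pos: [413.3, -48.9, 23.9]
tcp_rot: [-3.141, 0.002, 3.07]
contact_force: [-0.8, -0.4, 0.6]
grip_width: 17.9
finger_force: 0.0
```

```bash
python3 -m pendant '[[[0.2,0.01,0],[0,0,0.1],-0.6],[[0.2,-0.01,0],[0,0,0],-0.6],[[0.2,-0.01,0],[0,0,0],-0.6],[[0.2,-0.01,0],[0,0,0],-0.6],[[0.2,-0.01,0],[0,0,0],-0.6],[[0.2,-0.01,0],[0,0,0],-0.6],[[0.2,-0.01,0],[0,0,0],-0.6],[[0.2,-0.01,0],[0,0,0],-0.6],[[0.2,-0.01,0],[0,0,0],-0.6],[[0.2,-0.01,0],[0,0,0],-0.6]]'
python3 - <<'E'
from h import *
q=np.array([549.55,-24.71,-.05954]);p=bot.camera_params("top")
print("tcp rack",(np.array(bot.get_obs()["tool_pos"][:2])-q[:2])@R(q[2]))
t=bot.capture("top");m=mask_green(t);m[:170]=0;m[240:]=0;m[:,:240]=0;m[:,310:]=0
for r in range(175,215):
    xs=np.nonzero(m[r])[0]
    if len(xs): print(r,((ray([[xs.min()-.5,r],[xs.max()+.5,r]],24,p)[:,:2]-q[:2])@R(q[2])).round(1).tolist())
E
```

```text
time: 13.68
tool_pos: [473.4, -51.3, 23.2]
tcp_rot: [3.142, 0.0, 3.082]
contact_force: [-0.4, 0.5, 0.3]
grip_width: 18.2
finger_force: 0.2
tcp rack [-74.4168795  -31.06574035]
188 [[3.3, -10.1], [6.6, -48.5]]
189 [[0.4, -10.4], [3.9, -51.7]]
190 [[-2.6, -10.6], [1.0, -51.9]]
191 [[-5.5, -10.9], [-2.0, -52.1]]
192 [[-8.5, -11.1], [-4.9, -52.4]]
193 [[-11.4, -11.3], [-7.9, -52.6]]
194 [[-11.3, -47.0], [-10.8, -52.8]]
```

```bash
python3 -m pendant '[[[0.2,-0.01,0],[0,0,0],-0.6],[[0.2,-0.01,0],[0,0,0],-0.6],[[0.2,-0.02,0],[0,0,0],-0.6],[[0.2,-0.01,0],[0,0,0],-0.6],[[0.2,-0.01,0],[0,0,0],-0.6],[[0.2,-0.01,0],[0,0,0],-0.6],[[0.2,-0.02,0],[0,0,0],-0.6],[[0.2,-0.01,0],[0,0,0],-0.6],[[0.2,-0.01,0],[0,0,0],-0.6],[[0.1,-0.01,0],[0,0,0],-0.6]]'; python3 -m pendant '[[[0.05,0,0],[0,0,0],-0.6],[[0.04,0,0],[0,0,0],-0.6],[[0.02,0,0],[0,0,0],-0.6],[[0,0,0],[0,0,0],-0.6],[[0,0,0],[0,0,0],-0.6],[[0,0,0],[0,0,0],-0.6],[[0,0,0],[0,0,0],-0.6],[[0,0,0],[0,0,0],-0.6],[[0,0,0],[0,0,0],-0.6],[[0,0,0],[0,0,0],-0.6]]'
```

```text
time: 14.57
tool_pos: [530.8, -54.9, 23.3]
tcp_rot: [-3.142, 0.001, 3.083]
contact_force: [-1.1, 0.4, 1.4]
grip_width: 17.8
finger_force: 0.5
time: 15.4
tool_pos: [533.0, -54.8, 23.3]
tcp_rot: [3.141, -0.0, 3.082]
contact_force: [-0.7, 0.3, 0.8]
grip_width: 18.4
finger_force: 0.4
```

```bash
python3 -m pendant '[[[0.03,0,0],[0,0,0],-0.6],[[0.03,0,0],[0,0,0],-0.6],[[0,0,0],[0,0,0],-0.6],[[0,0,0],[0,0,0],-0.6],[[0,0,0],[0,0,0],-0.6],[[0,0,0],[0,0,0],-0.6],[[0,0,0],[0,0,0],-0.6],[[0,0,0],[0,0,0],-0.6],[[0,0,0],[0,0,0],-0.6],[[0,0,0],[0,0,0],-0.6]]'
```

```text
time: 16.23
tool_pos: [533.0, -54.7, 23.0]
tcp_rot: [3.141, -0.004, 3.083]
contact_force: [-6.5, -1.2, 4.8]
grip_width: 18.4
finger_force: 3.4
```

```bash
python3 -m pendant '[[[0.03,0,0],[0,0,0],-0.6],[[0.03,0,0],[0,0,0],-0.6],[[0,0,0],[0,0,0],-0.6],[[0,0,0],[0,0,0],-0.6],[[0,0,0],[0,0,0],-0.6],[[0,0,0],[0,0,0],-0.6],[[0,0,0],[0,0,0],-0.6],[[0,0,0],[0,0,0],-0.6],[[0,0,0],[0,0,0],-0.6],[[0,0,0],[0,0,0],-0.6]]'; python3 -m pendant '[[[-0.2,0.01,0],[0,0,0],-0.6],[[-0.5,0.03,0],[0,0,0],-0.6],[[-0.8,0.04,0],[0,0,0],-0.6],[[-0.8,0.04,0.5],[0,0,0],-0.6],[[-0.8,0,1],[0,0,0],-0.6],[[-0.5,0,1],[0,0,0],-0.6],[[0,0,1],[0,0,0],-0.6],[[0,0,1],[0,0,0],-0.6],[[0,0,0],[0,0,0],-0.6],[[0,0,0],[0,0,0],-0.6]]'
python3 - <<'E'
from h import *
q=np.array([549.55,-24.71,-.05954]);p=bot.camera_params("top")
t=bot.capture("top");cv2.imwrite("pics/t4.png",cv2.resize(t[140:260,190:370],None,fx=4.4,fy=4.4,interpolation=cv2.INTER_CUBIC))
m=mask_green(t);m[:160]=0;m[240:]=0;m[:,:240]=0;m[:,310:]=0
for r in range(165,215):
    xs=np.nonzero(m[r])[0]
    if len(xs): print(r,((ray([[xs.min()-.5,r],[xs.max()+.5,r]],24,p)[:,:2]-q[:2])@R(q[2])).round(1).tolist())
E
```

```text
time: 17.07
tool_pos: [533.1, -54.7, 23.0]
tcp_rot: [3.141, -0.008, 3.083]
contact_force: [-12.7, -2.3, 8.9]
grip_width: 18.0
finger_force: 6.2
time: 17.9
tool_pos: [429.9, -51.6, 159.8]
tcp_rot: [-3.141, 0.005, 3.082]
contact_force: [-0.5, 0.9, -0.6]
grip_width: 18.4
finger_force: 0.0
168 [[62.9, -8.2], [65.2, -34.8]]
169 [[60.0, -8.4], [63.8, -52.8]]
170 [[57.0, -8.7], [60.8, -53.0]]
171 [[54.0, -8.9], [57.8, -53.3]]
172 [[51.0, -9.1], [54.9, -53.5]]
173 [[48.1, -9.4], [51.9, -53.8]]
174 [[45.1, -9.6], [48.9, -54.0]]
175 [[42.1, -9.9], [45.9, -54.2]]
176 [[39.2, -10.1], [43.0, -54.5]]
177 [[36.2, -10.4], [40.0, -54.7]]
178 [[33.2, -10.6], [36.8, -52.0]]
179 [[30.0, -7.9], [33.8, -52.2]]
180 [[27.0, -8.2], [30.8, -52.5]]
181 [[24.1, -8.4], [27.9, -52.7]]
182 [[21.1, -8.6], [24.9, -52.9]]
183 [[18.1, -8.9], [22.0, -53.2]]
184 [[15.2, -9.1], [19.0, -53.4]]
185 [[12.2, -9.4], [16.0, -53.7]]
186 [[9.3, -9.6], [13.1, -53.9]]
187 [[6.3, -9.9], [10.1, -54.1]]
188 [[3.3, -10.1], [7.1, -54.4]]
189 [[0.4, -10.4], [4.2, -54.6]]
190 [[-2.6, -10.6], [1.0, -51.9]]
191 [[-3.8, -31.5], [-2.0, -52.1]]
```

View pics/t4.png

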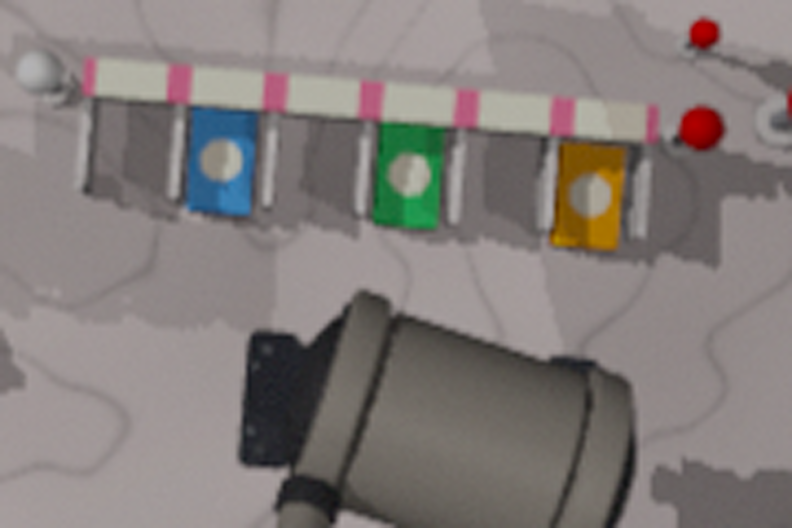

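The green tin is fully home in the third gap from the red ball, at (408,175) in the crop. It measures from −4 to 66 mm in the rack's x, flush with the back like the other two tins, which have not moved.

```bash
python3 -c "
from plant import bot
print(bot.close_job())"
```

```text
the job is handed in; nothing more can be done
None
```

The job is handed in: a fingertip ran along the rail from the first gap at the red-ball end to the third and stopped there; the green tin was then pushed, without lifting, into that gap against the back, with nothing else disturbed in the camera views.

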